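# Index the vial carousel and hold the alignment rod through both bushings

## Robot

A 7-joint arm with a two-finger parallel gripper is mounted at the origin on a cart in front of the work surface, level with it; the furniture and walls round the work are solid. World frame = base frame: x ahead of the robot, y to its left, z up, the work surface at z = 0. Lengths are in m, angles in rad, forces in N, time in s.
With the tool pointing down it reaches from about 0.425 to 0.875 m from the base axis. Payload 4.7 kg.
Tool frame: the origin (TCP) lies midway between the tips of the shut fingers; the grasp point (between the pads) lies 19 mm behind it (arm.grip_point_offset is the distance from the TCP to the grasp point, in m); z points along the fingers, y is the line along which they close (so a half turn about z gives the same grasp; the last joint's range is limited). The gripper opens to 87 mm and grips with 3 to 60 N. Pads are 19 mm wide; open, the fingers measure 117 mm over their backs; the gripper's body (75 mm by 190 mm) begins 51 mm behind the grasp point.
Start: joints at [-1.211, 0.321, -0.07, 1.45, 0.023, 1.371, -0.057], TCP at [0.22, 0.612, 0.223] pointing down, gripper open.
Joint ranges: [-2.86, 2.86], [-0.3, 2.09], [-1.38, 1.24], [0.06, 2.45], [-1.56, 4.7], [0.09, 2.05], [-2.69, 2.69]. Speed limits (rad/s): [2.57, 2.57, 3.14, 3.14, 3.14, 3.14, 3.14].

## Interface

Orientations are given as a unit quaternion [w, x, y, z].
In Python, from cell import telemetry, imaging, arm, spotter gives the robot as it stands.
- The arm moves only by the tool arm_command, never from a script. Its argument "rows" is a list of rows, each an object of numbers: "rx", "ry", "rz": the turn, a rotation vector about the tool's x, y, z in rad; "dx", "dy", "dz": the shift along the tool's x, y, z in mm; "hand": the opening, from -1 (shut) to 1 (fully open). In form: [{"rx": .., "ry": .., "rz": .., "dx": .., "dy": .., "dz": .., "hand": ..}, ...]. A call has exactly 10 rows; each row shifts and turns the commanded pose from where the row before left it, along the tool's axes as they then stand; what a row does not reach is not made up. A row lasts 1/10 s, in which the tool goes at most 50 mm and 8.59 degrees, less where a joint would pass 70% of its speed; a pose out of reach is approached as far as the arm can. A call is refused whole if a number of a shift passes 50 or a number of a turn 0.15, either way. A call with a gripper value outside its range is refused whole. The fingers move at their own pace and stop on an object; the grip force is fixed at half the most. Time passes only in rows, so rows that do not move let the fingers close, or fill a call up. It gives the time, the measured TCP pose, the force, the opening and the grip force at its end, in the units of the state.
- telemetry.get_state(): the state, without advancing time (a new reading comes with each control period).
- imaging.camera(name): name is "side" or "top" or "wrist"; returns the picture (384x512x3 uint8, blue, green, red); there is no depth.
- imaging.camera_info(name): a dict with "K" (3x3 intrinsics, pixels), "rvec" (rotation vector, rad) and "tvec" (3), from world to camera coordinates, as OpenCV has them; the wrist camera has in their place "mount" (4x4, takes a point from camera to tool coordinates, whose origin is the TCP and whose axes are the flange's). Camera axes: x right, y down, z forward; pixel columns grow to the right and rows downward; lengths in m; the calibration is good to about 2 mm. A picture is of the moment at which its call begins: read the wrist's pose just before it. camera_info takes no time and is no camera call.
- arm.sign_off(): hands the job in; it is judged then, once.
Trained networks look in the newest picture that a camera, given by its name, has taken for a name from the list of things; names that differ only in an ending like _2 or _b are one class to them, and where a whole thing is asked for, a point or a joint stands for the part that bears it (a point fixed in the world has none). Each returns a list of dicts, best first, with "conf" (0 to 1); they miss things now and then, are a little off and sometimes report something else, mostly with a low value. They report only what shows in the picture. A call takes as long as a camera call.
- spotter.find_in(camera, thing): "at" ([row, column] in pixels, amid what is visible of it).
- spotter.place_of(camera, thing): "at" ([row, column] in pixels: a listed point, or the origin of a listed thing).
The state is a dict: "time_s": time; "joints": joint angles; "joint_vel": joint speeds; "joint_efforts": joint torques, N m; "tool_pos": TCP position; "ee_rot": TCP orientation; "ft_force": force on the tool from outside, world axes, zero at the start; "torque": the same for the moment, N m; "gripper_width": opening from 0.0 (shut) to 1.0 (fully open); "finger_force": force on a finger pad.
Only numpy, scipy, OpenCV 4.12 (cv2) and the standard library are available. Lean on these libraries where they do the work, as an engineer would, in place of code of your own. Each camera call takes 0.05 s, during which the arm holds its last target. There are 200 camera calls.

## Task

Turn the vial carousel by its black knob one detent station counter-clockwise (seen from above), so that its brass bushing clicks in under the brass bushing of the fixed guide arm. Then take the steel alignment rod out of its blue stand and thread it, upright, down through the arm's bushing and on through the carousel's bushing, so that its lower end comes out below the carousel without touching the base plate. Nothing else keeps the rod up, so finish with the gripper still holding it there, spanning both bushings, and leave everything else on the bench where it is.

Things in the scene. Friction and masses are not known exactly. Their poses are not given: they have to be found in the camera images.
- carousel: Fixed vial carousel; origin on the bench, on the rotor's axis, z up. White base plate 150x265 mm, 12 mm thick, also under the bushings. A column 143 mm out along +y carries the guide arm (top 138 mm), reaching in over the rotor. Six stations, 60 deg apart, 85 mm from the axis: five white cups (three with vials, tops at 105 mm) and a brass bushing, which starts one station short of the arm.
- rotor (a joint): Rotor angle, rad, positive counter-clockwise from above. Detents every 60 degrees (0, 1.047, ...): it springs to the nearest when released; about 0.15 N m to leave one. Starts near 0; at 1.047 the rotor's brass bushing is exactly under the arm's. Range -1.3 to 2.3.
- knob (a point): Centre of the black bar knob on the rotor's axis, 163 mm over the bench; bar 46 mm long, 14 mm wide, 30 mm high (148 to 178 mm over the bench), on a thin shaft; turns with the rotor. The frame is the rotor's, z up: the bar's long direction lies 30 degrees clockwise from the frame's x axis. At rotor angle 0 the frame is parallel to carousel's.
- guide_bushing (a point): Centre of the upper mouth of the guide arm's brass bushing (36 mm square, 20 mm high, its top face 138 mm and its underside 118 mm over the bench). Vertical bore of 14 mm with a 4 mm chamfer at the mouth; open below.
- rotor_bushing (a point): Centre of the upper mouth of the rotor's brass bushing (36 mm square, 22 mm high, top 72 mm, underside 50 mm over the bench). Vertical 14 mm bore with a 4 mm chamfer at the mouth, open below; the base plate's top lies 38 mm under its underside. Moves with the rotor.
- rod: Loose steel alignment rod, 160 mm long, about 0.11 kg: round, 12 mm in diameter, chamfered lower end; its top 35 mm is a dark square grip, 12 x 12 mm, sides along this frame's x and y, with a red band under it. Let go in the bushings, it slides down to the base plate. Origin: centre of the lower end; z along the rod to its top. It starts upright, 39 mm deep in the stand.
- rod_tip (a point): Centre of the rod's lower end.
- rod_stand: Fixed blue stand, block 60 x 60 mm and 45 mm high on a 90 x 75 mm foot, with one 14 mm hole 39 mm deep in the middle of its top. Origin: under its centre, on the bench.
- beaker: White plastic beaker, 69 mm wide, 83 mm high, bystander; origin under its centre.
- bench_timer: Small white timer, 72 x 66 x 21 mm, bystander; origin under its centre.
- tape_roll: Roll of tan tape lying flat, 104 mm wide, 25 mm high, bystander; origin under its centre.
- marker: Marker pen with blue cap, 135 mm long, lying on the bench, bystander; origin under its centre.
- pipette: Hand pipette lying on the bench, 254 mm long, 34 mm high, bystander; origin under its centre.
- tweezers: Steel tweezers, 129 mm long, bystander; origin under their centre.

How it is judged:
On the way, in this order (a step that is already met when the one before it is completed fails the run):
1. the rotor is turned on by one station and stands in its detent, with its brass bushing under the arm's (value of joint rotor between 0.98 and 1.115 rad), for 0.3 s.
2. the rod's lower end has come out below the arm's bushing (z of rod_tip in the frame of guide_bushing below -0.023 m and horizontal distance between rod_tip and guide_bushing below 0.01 m), for 0.05 s.
At the end, for the whole second after the job is handed in: The rotor stands one station on (within 0.067 rad); the gripper holds the upright rod at rest (over 1 N), through both bushings, its lower end 2 mm or more below the rotor bushing, within 6 mm of its axis, 3 mm or more clear of the base plate (all of step 1 and z of rod_tip in the frame of rotor_bushing below -0.024 m and horizontal distance between rod_tip and rotor_bushing below 0.006 m and horizontal distance between rod_tip and guide_bushing below 0.008 m and angle between rod's own z axis and vertical below 0.08 rad and height (world z) of rod_tip above 0.015 m and contact force between the fingers and rod above 1 N and linear speed of rod below 0.02 m/s); the arm keeps its last pose, push and grip.
It fails at once if a bystander on the bench is shoved by more than 30 mm (distance of any of beaker, bench_timer, tape_roll, marker, pipette, tweezers from where it was at the start of the episode above 0.03 m).
It also fails if it takes over 72 s, if anything falls off the work surface, if the arm or the gripper's body presses on something with over 40 N, if the wrist force passes 120 N, or if a joint passes its speed limit or range.

## Working session

There is one attempt and no reset: what is moved stays moved. The work goes in short steps, Python scripts to look and compute and a tool call to move; the robot and the scene stay as the last step left them, time stands still between calls to the robot, and variables do not carry over. Pictures are saved under pics/ and viewed, at most 10 in all, crops included, and the job is handed in when it is done.

Besides the shell and the picture viewer there is one more tool, called after ">>>" as name(argument=value, ...), one argument or row to a line, values as JSON. arm_command: Moves the arm, as the interface text tells. Its arguments: {"type":"object","properties":{"rows":{"type":"array","items":{"type":"object","properties":{"rx":{"type":"number"},"ry":{"type":"number"},"rz":{"type":"number"},"dx":{"type":"number"},"dy":{"type":"number"},"dz":{"type":"number"},"hand":{"type":"number"}}}}},"required":["rows"]}

```bash
mkdir -p pics
cat > h.py <<'E'
import numpy as np, cv2
from cell import telemetry, imaging, arm, spotter
from scipy.spatial.transform import Rotation as R
def pose():
    s=telemetry.get_state(); q=s["ee_rot"]; T=np.eye(4)
    T[:3,:3]=R.from_quat([q[1],q[2],q[3],q[0]]).as_matrix(); T[:3,3]=s["tool_pos"]; return T
def P(cam,T=None):
    i=imaging.camera_info(cam); K=np.array(i["K"],float)
    if cam=="wrist":
        M=np.linalg.inv(T@np.array(i["mount"]))[:3]
    else:
        M=np.c_[cv2.Rodrigues(np.array(i["rvec"],float))[0],np.array(i["tvec"],float).ravel()]
    return K@M
def tri(Ps,ats):
    A=[]
    for p,(r,c) in zip(Ps,ats): A+= [c*p[2]-p[0], r*p[2]-p[1]]
    A=np.array(A); X=np.linalg.lstsq(A[:,:3],-A[:,3],rcond=None)[0]
    e=[np.round(proj(p,X)-np.array(a),1).tolist() for p,a in zip(Ps,ats)]
    return X,e
def proj(p,X):
    h=p@np.r_[X,1]; return np.array([h[1]/h[2],h[0]/h[2]])
def atz(p,at,z):
    r,c=at; A=np.array([c*p[2]-p[0], r*p[2]-p[1]])
    xy=np.linalg.solve(A[:,:2],-A[:,3]-A[:,2]*z); return np.r_[xy,z]
E
cat > a.py <<'E'
from h import *
s=telemetry.get_state(); print(s)
T=pose(); print(T.round(3))
I={}
for c in("side","top","wrist"): I[c]=imaging.camera(c)
cv2.imwrite("pics/1.png",I["top"]); cv2.imwrite("pics/2.png",I["side"]); cv2.imwrite("pics/3.png",I["wrist"])
PP={c:P(c,T) for c in I}
for t in("carousel","knob","guide_bushing","rotor_bushing","rod","rod_tip","rod_stand"):
    d={}
    for c in I:
        o=spotter.place_of(c,t); 
        if o: d[c]=o[0]["at"]; print(t,c,[(np.round(x["at"],1).tolist(),round(x["conf"],2)) for x in o[:2]])
    if "top" in d and "side" in d: print("  TRI",tri([PP["top"],PP["side"]],[d["top"],d["side"]]))
print(imaging.camera_info("wrist"))
E
python3 a.py
```

```text
{'time_s': 0.0, 'joints': array([-1.21090198,  0.32178471, -0.07006725,  1.45166389,  0.0226216 ,
        1.37076364, -0.05690361]), 'joint_vel': array([-0.00011418,  0.0001908 ,  0.00205114, -0.0004867 , -0.00032942,
       -0.00019862, -0.00050615]), 'joint_efforts': array([ 3.09953816e-05, -4.91286063e+01, -4.03533652e-01, -3.12527275e+01,
       -6.38065115e-02,  4.37069067e-02,  1.76980120e-04]), 'tool_pos': array([0.22019615, 0.6109973 , 0.22149181]), 'ee_rot': array([-9.66228366e-05,  1.72029867e-01,  9.85091308e-01, -9.11466267e-04]), 'ft_force': array([ 0.10541013, -0.15111066, -0.4297684 ]), 'torque': array([-0.00671503,  0.01155048, -0.03830195]), 'finger_force': 0.0, 'gripper_width': 0.9996842424728506}
[[-0.941  0.339 -0.001  0.22 ]
 [ 0.339  0.941 -0.002  0.611]
 [-0.    -0.002 -1.     0.221]
 [ 0.     0.     0.     1.   ]]
carousel side [([213.3, 229.5], 0.92)]
carousel top [([205.4, 236.8], 0.59), ([196.8, 235.6], 0.55)]
  TRI (array([0.49850666, 0.04517973, 0.00234209]), [[0.6, -0.2], [-0.2, 0.9]])
knob side [([173.2, 227.8], 0.65), ([189.0, 164.1], 0.34)]
knob top [
[... 790 characters left out ...]
]])
rod_stand side [([260.9, 299.1], 0.9)]
rod_stand top [([192.9, 313.5], 0.69), ([195.7, 211.9], 0.55)]
  TRI (array([ 0.55440152, -0.28025313, -0.01441928]), [[-0.2, 0.1], [0.1, -0.4]])
{'K': array([[294.73715572,   0.        , 253.81488101],
       [  0.        , 294.73715572, 192.78346799],
       [  0.        ,   0.        ,   1.        ]]), 'mount': array([[ 1.56132826e-03, -9.62162725e-01, -2.72471014e-01,
         7.46291503e-02],
       [ 9.99998353e-01,  1.24998790e-03,  1.31622778e-03,
        -4.70379075e-04],
       [-9.25839837e-04, -2.72472621e-01,  9.62163091e-01,
        -1.62859979e-01],
       [ 0.00000000e+00,  0.00000000e+00,  0.00000000e+00,
         1.00000000e+00]])}
```

View pics/1.png

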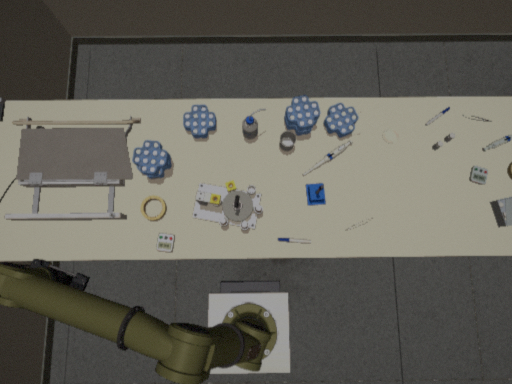

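View pics/2.png

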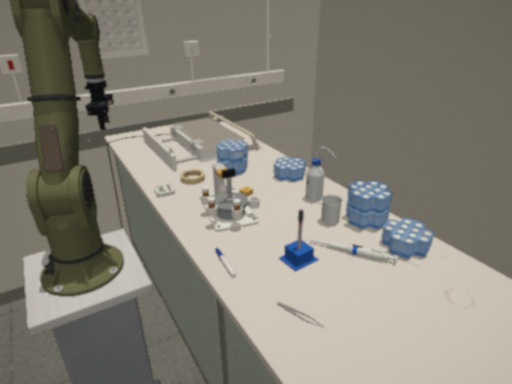

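The top view shows the carousel near (205,236) with its column on the left (+y), the guide bushing near (198,214), the rotor bushing near (186,231) and the rod stand at (194,316). The side view agrees: knob at (173,228), rod at (215–255,300). Next I move the wrist camera over the carousel.

>>> arm_command(
  rows=[
    {"dx":-22,"dy":-21,"dz":-5,"hand":1},
    {"dx":-22,"dy":-21,"dz":-5,"hand":1},
    {"dx":-22,"dy":-21,"dz":-5,"hand":1},
    {"dx":-22,"dy":-21,"dz":-5,"hand":1},
    {"dx":-22,"dy":-21,"dz":-5,"hand":1},
    {"dx":-22,"dy":-21,"dz":-5,"hand":1},
    {"dx":-22,"dy":-21,"dz":-5,"hand":1},
    {"dx":-22,"dy":-21,"dz":-5,"hand":1},
    {"dx":-22,"dy":-21,"dz":-5,"hand":1},
    {"dx":-22,"dy":-21,"dz":-5,"hand":1},
  ],
)

```text
invalid input at $.rows[0]: expected keys rx, ry, rz, dx, dy, dz, hand
```

>>> arm_command(
  rows=[
    {"dx":-22,"dy":-21,"dz":-5,"hand":1},
    {"dx":-22,"dy":-21,"dz":-5,"hand":1},
    {"dx":-22,"dy":-21,"dz":-5,"hand":1},
    {"dx":-22,"dy":-21,"dz":-5,"hand":1},
    {"dx":-22,"dy":-21,"dz":-5,"hand":1},
    {"dx":-22,"dy":-21,"dz":-5,"hand":1},
    {"dx":-22,"dy":-21,"dz":-5,"hand":1},
    {"dx":-22,"dy":-21,"dz":-5,"hand":1},
    {"dx":0,"dy":0,"dz":0,"hand":1},
    {"dx":0,"dy":0,"dz":0,"hand":1},
  ],
)

```text
invalid input at $.rows[0]: expected keys rx, ry, rz, dx, dy, dz, hand
```

```bash
cat > look.py <<'E'
from h import *
import sys, json
# look.py tag things...
tag=sys.argv[1]; T=pose(); im=imaging.camera("wrist"); cv2.imwrite(f"pics/{tag}.png",im); p=P("wrist",T)
print(T.round(4)); d={}
for t in sys.argv[2:]:
    o=spotter.place_of("wrist",t); print(t,[(np.round(x["at"],1).tolist(),round(x["conf"],2)) for x in o[:3]])
    if o: d[t]=list(map(float,o[0]["at"]))
json.dump({"P":p.tolist(),"d":d},open(tag+".json","w"))
Z=dict(carousel=0,knob=.163,guide_bushing=.138,rotor_bushing=.072)
for t in d:
    if t in Z: print(t,atz(p,d[t],Z[t]).round(4))
E
python3 look.py w1 carousel knob guide_bushing rotor_bushing
```

```text
[[-9.408e-01  3.390e-01  0.000e+00  2.204e-01]
 [ 3.390e-01  9.408e-01  1.000e-04  6.115e-01]
 [-0.000e+00  1.000e-04 -1.000e+00  2.226e-01]
 [ 0.000e+00  0.000e+00  0.000e+00  1.000e+00]]
carousel []
knob []
guide_bushing []
rotor_bushing []
```

View pics/w1.png

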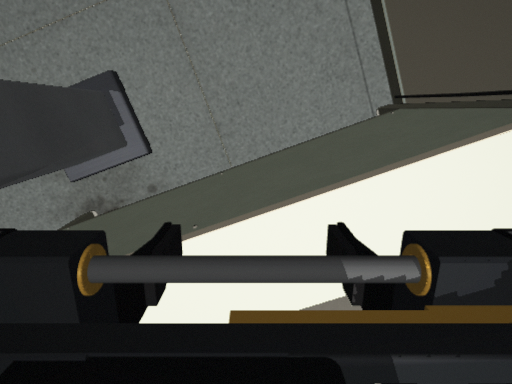

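The moves were refused because every key is needed, so this view is still from the start pose. It shows the floor and the bench edge, with the fingers at rows 230–300. I resend with all keys.

>>> arm_command(
  rows=[
    {"rx":0,"ry":0,"rz":0,"dx":-26,"dy":-21,"dz":-5,"hand":1},
    {"rx":0,"ry":0,"rz":0,"dx":-26,"dy":-21,"dz":-5,"hand":1},
    {"rx":0,"ry":0,"rz":0,"dx":-26,"dy":-21,"dz":-5,"hand":1},
    {"rx":0,"ry":0,"rz":0,"dx":-26,"dy":-21,"dz":-5,"hand":1},
    {"rx":0,"ry":0,"rz":0,"dx":-26,"dy":-21,"dz":-5,"hand":1},
    {"rx":0,"ry":0,"rz":0,"dx":-26,"dy":-21,"dz":-5,"hand":1},
    {"rx":0,"ry":0,"rz":0,"dx":-26,"dy":-21,"dz":-5,"hand":1},
    {"rx":0,"ry":0,"rz":0,"dx":-26,"dy":-21,"dz":-5,"hand":1},
    {"rx":0,"ry":0,"rz":0,"dx":-26,"dy":-21,"dz":-5,"hand":1},
    {"rx":0,"ry":0,"rz":0,"dx":-26,"dy":-21,"dz":-5,"hand":1},
  ],
)

```text
time_s: 2.45
tool_pos: [0.3944, 0.3246, 0.273]
ee_rot: [0.0, 0.172, 0.985, 0.0]
ft_force: [0.0, 0.5, -0.4]
gripper_width: 0.999
finger_force: 0.0
```

>>> arm_command(
  rows=[
    {"rx":0,"ry":0,"rz":0,"dx":-26,"dy":-21,"dz":-5,"hand":1},
    {"rx":0,"ry":0,"rz":0,"dx":-26,"dy":-21,"dz":-5,"hand":1},
    {"rx":0,"ry":0,"rz":0,"dx":-26,"dy":-21,"dz":-5,"hand":1},
    {"rx":0,"ry":0,"rz":0,"dx":-26,"dy":-21,"dz":-5,"hand":1},
    {"rx":0,"ry":0,"rz":0,"dx":-26,"dy":-21,"dz":-5,"hand":1},
    {"rx":0,"ry":0,"rz":0,"dx":-26,"dy":-21,"dz":-5,"hand":1},
    {"rx":0,"ry":0,"rz":0,"dx":-26,"dy":-21,"dz":-5,"hand":1},
    {"rx":0,"ry":0,"rz":0,"dx":-26,"dy":-21,"dz":-5,"hand":1},
    {"rx":0,"ry":0,"rz":0,"dx":-26,"dy":-21,"dz":-5,"hand":1},
    {"rx":0,"ry":0,"rz":0,"dx":0,"dy":0,"dz":0,"hand":1},
  ],
)

```text
time_s: 3.45
tool_pos: [0.5519, 0.0628, 0.3185]
ee_rot: [0.002, 0.176, 0.984, -0.001]
ft_force: [0.2, -1.2, -0.1]
gripper_width: 1.002
finger_force: 0.0
```

```bash
python3 look.py w2 carousel knob guide_bushing rotor_bushing
```

```text
[[-0.9379  0.3469  0.0027  0.5519]
 [ 0.3469  0.9379 -0.0026  0.0628]
 [-0.0034 -0.0015 -1.      0.3185]
 [ 0.      0.      0.      1.    ]]
carousel [([127.2, 224.4], 0.86)]
knob [([134.1, 213.6], 0.64)]
guide_bushing [([127.1, 223.0], 0.39)]
rotor_bushing [([177.7, 263.0], 0.8)]
carousel [0.4923 0.0343 0.    ]
knob [0.4913 0.0393 0.163 ]
guide_bushing [0.4885 0.0485 0.138 ]
rotor_bushing [0.5749 0.0679 0.072 ]
```

View pics/w2.png

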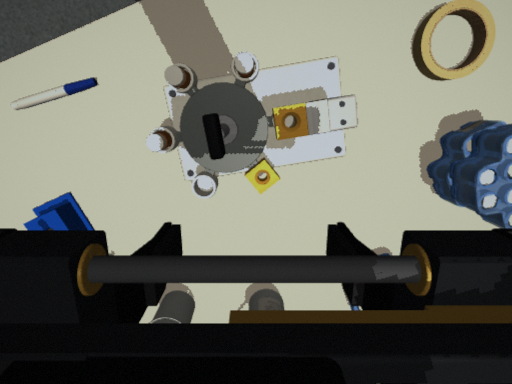

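The view shows the knob's bar at about (136,214), the guide bushing's hole at (121,291) and the rotor bushing's hole at (177,263). The network's guide_bushing result at (127,223) is wrong. I take a second wrist view to triangulate.

>>> arm_command(
  rows=[
    {"rx":0,"ry":0,"rz":0,"dx":0,"dy":20,"dz":0,"hand":1},
    {"rx":0,"ry":0,"rz":0,"dx":0,"dy":20,"dz":0,"hand":1},
    {"rx":0,"ry":0,"rz":0,"dx":0,"dy":20,"dz":0,"hand":1},
    {"rx":0,"ry":0,"rz":0,"dx":0,"dy":20,"dz":0,"hand":1},
    {"rx":0,"ry":0,"rz":0,"dx":0,"dy":0,"dz":0,"hand":1},
    {"rx":0,"ry":0,"rz":0,"dx":0,"dy":0,"dz":0,"hand":1},
    {"rx":0,"ry":0,"rz":0,"dx":0,"dy":0,"dz":0,"hand":1},
    {"rx":0,"ry":0,"rz":0,"dx":0,"dy":0,"dz":0,"hand":1},
    {"rx":0,"ry":0,"rz":0,"dx":0,"dy":0,"dz":0,"hand":1},
    {"rx":0,"ry":0,"rz":0,"dx":0,"dy":0,"dz":0,"hand":1},
  ],
)

```text
time_s: 4.7
tool_pos: [0.577, 0.1434, 0.3178]
ee_rot: [0.0, 0.172, 0.985, 0.0]
ft_force: [0.2, -0.1, -0.7]
gripper_width: 1.001
finger_force: 0.0
```

```bash
python3 look.py w3 carousel knob guide_bushing rotor_bushing
cat > t.py <<'E'
from h import *
import json
a=json.load(open("w2.json"));b=json.load(open("w3.json"));Ps=[np.array(a["P"]),np.array(b["P"])]
a["d"]["guide_bushing"]=[121,291]
for t in a["d"]:
    if t in b["d"]: print(t,tri(Ps,[a["d"][t],b["d"][t]]), atz(Ps[0],a["d"][t],dict(carousel=0,knob=.163,guide_bushing=.138,rotor_bushing=.072)[t]).round(4))
E
python3 t.py
```

```text
[[-9.405e-01  3.397e-01  4.000e-04  5.770e-01]
 [ 3.397e-01  9.405e-01  3.000e-04  1.434e-01]
 [-3.000e-04  4.000e-04 -1.000e+00  3.178e-01]
 [ 0.000e+00  0.000e+00  0.000e+00  1.000e+00]]
carousel [([129.8, 174.4], 0.9)]
knob [([138.4, 133.8], 0.72)]
guide_bushing [([126.0, 215.5], 0.79)]
rotor_bushing [([182.7, 203.0], 0.94)]
carousel [0.4936 0.0388 0.    ]
knob [0.4916 0.0384 0.163 ]
guide_bushing [0.5092 0.1215 0.138 ]
rotor_bushing [0.5771 0.0664 0.072 ]
carousel (array([ 0.49289074,  0.03119251, -0.02799306]), [[-0.0, -0.0], [0.0, 0.0]]) [0.4923 0.0343 0.    ]
knob (array([0.49145378, 0.03968805, 0.16592778]), [[0.3, 0.0], [-0.3, -0.0]]) [0.4913 0.0393 0.163 ]
guide_bushing (array([0.50875367, 0.1225117 , 0.14400726]), [[0.4, 0.0], [-0.4, -0.0]]) [0.5088 0.1232 0.138 ]
rotor_bushing (array([0.57523262, 0.06779725, 0.07595913]), [[0.9, 0.1], [-0.9, -0.1]]) [0.5749 0.0679 0.072 ]
```

View pics/w3.png

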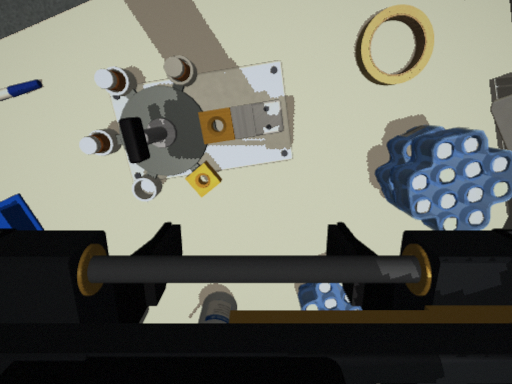

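The second view agrees: knob (0.4915, 0.039), guide (0.509, 0.122), 85 mm apart, which puts the carousel yaw at about −12°. The rotor bushing lies about 18° from the knob, as expected. The bar's direction in the image looks different from the −42° in the text, so I zoom in.

Run:
```python
from h import *
import json
o=[]
for t in("w2","w3"):
    im=cv2.imread(f"pics/{t}.png"); d=json.load(open(t+".json")); p=np.array(d["P"])
    c0=proj(p,np.array([.4915,.039,.163])).astype(int)
    cr=cv2.resize(im[c0[0]-40:c0[0]+40,c0[1]-40:c0[1]+40],(390,390),interpolation=cv2.INTER_CUBIC)
    cr=np.clip(cr.astype(float)*2.,0,255).astype(np.uint8)
    for ang,col in((-42,(0,0,255)),(-12,(0,255,0))):
      u=np.array([np.cos(np.radians(ang)),np.sin(np.radians(ang)),0]); v=np.array([-u[1],u[0],0])
      q=[proj(p,np.array([.4915,.039,.178])+.023*a*u+.007*b*v) for a,b in((1,1),(1,-1),(-1,-1),(-1,1))]
      q=np.array([[(c-c0[1]+40)*390/80,(r-c0[0]+40)*390/80] for r,c in q]).astype(np.int32)
      cv2.polylines(cr,[q],True,col,1)
    o.append(cr)
cv2.imwrite("pics/crop.png",np.hstack(o))
```

```text
(no output)
```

View pics/crop.png

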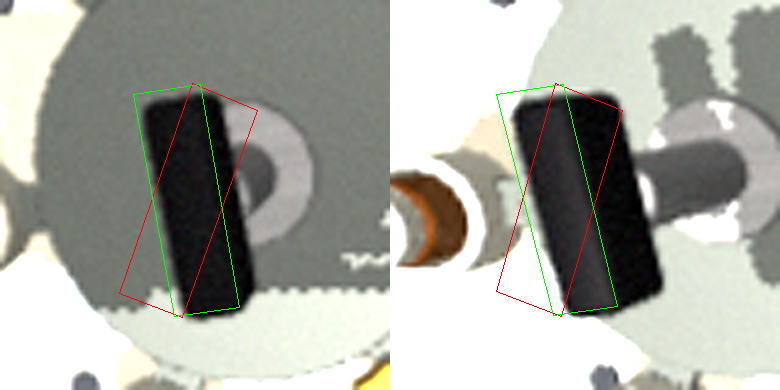

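The crop shows the bar lying at about −12° in world (green outline), parallel to the carousel's x axis and not at −42°. Its centre is about 2 mm nearer (0.493, 0.041). I go by the picture. Next I move above it.

>>> arm_command(
  rows=[
    {"rx":0,"ry":0,"rz":0,"dx":7.4,"dy":-20.8,"dz":0,"hand":1},
    {"rx":0,"ry":0,"rz":0,"dx":7.4,"dy":-20.8,"dz":0,"hand":1},
    {"rx":0,"ry":0,"rz":0,"dx":7.4,"dy":-20.8,"dz":0,"hand":1},
    {"rx":0,"ry":0,"rz":0,"dx":7.4,"dy":-20.8,"dz":0,"hand":1},
    {"rx":0,"ry":0,"rz":0,"dx":7.4,"dy":-20.8,"dz":0,"hand":0.2},
    {"rx":0,"ry":0,"rz":0,"dx":7.4,"dy":-20.8,"dz":0,"hand":0.2},
    {"rx":0,"ry":0,"rz":-0.07,"dx":0,"dy":0,"dz":30,"hand":0.2},
    {"rx":0,"ry":0,"rz":-0.07,"dx":0,"dy":0,"dz":30,"hand":0.2},
    {"rx":0,"ry":0,"rz":0,"dx":0,"dy":0,"dz":0,"hand":0.2},
    {"rx":0,"ry":0,"rz":0,"dx":0,"dy":0,"dz":0,"hand":0.2},
  ],
)

```text
time_s: 5.95
tool_pos: [0.4929, 0.0417, 0.2581]
ee_rot: [-0.0, 0.103, 0.995, -0.0]
ft_force: [1.1, 0.1, 1.0]
gripper_width: 0.611
finger_force: 0.0
```

Run:
```python
from h import *
print(telemetry.get_state()["joints"].round(3)); T=pose(); print(T.round(4))
d=T[:3,:3].T@(np.array([.493,.041,.150])-T[:3,3])*1000; print(d.round(1))
```

```text
[-0.593 -0.043  0.444  1.786  0.019  1.395  1.211]
[[-9.786e-01  2.058e-01 -2.000e-04  4.929e-01]
 [ 2.058e-01  9.786e-01 -1.000e-04  4.170e-02]
 [ 2.000e-04 -1.000e-04 -1.000e+00  2.581e-01]
 [ 0.000e+00  0.000e+00  0.000e+00  1.000e+00]]
[ -0.3  -0.6 108.1]
```

>>> arm_command(
  rows=[
    {"rx":0,"ry":0,"rz":0,"dx":0,"dy":0,"dz":18,"hand":0.2},
    {"rx":0,"ry":0,"rz":0,"dx":0,"dy":0,"dz":18,"hand":0.2},
    {"rx":0,"ry":0,"rz":0,"dx":0,"dy":0,"dz":18,"hand":0.2},
    {"rx":0,"ry":0,"rz":0,"dx":0,"dy":0,"dz":18,"hand":0.2},
    {"rx":0,"ry":0,"rz":0,"dx":0,"dy":0,"dz":18,"hand":0.2},
    {"rx":0,"ry":0,"rz":0,"dx":0,"dy":0,"dz":17,"hand":0.2},
    {"rx":0,"ry":0,"rz":0,"dx":0,"dy":0,"dz":0,"hand":-1},
    {"rx":0,"ry":0,"rz":0,"dx":0,"dy":0,"dz":0,"hand":-1},
    {"rx":0,"ry":0,"rz":0,"dx":0,"dy":0,"dz":0,"hand":-1},
    {"rx":0,"ry":0,"rz":0,"dx":0,"dy":0,"dz":0,"hand":-1},
  ],
)

```text
time_s: 6.95
tool_pos: [0.4939, 0.0403, 0.152]
ee_rot: [0.001, 0.103, 0.995, -0.001]
ft_force: [-1.2, -7.1, 3.1]
gripper_width: 0.319
finger_force: 2.9
```

>>> arm_command(
  rows=[
    {"rx":0,"ry":0,"rz":0,"dx":0,"dy":0,"dz":0,"hand":-1},
    {"rx":0,"ry":0,"rz":0,"dx":0,"dy":0,"dz":0,"hand":-1},
    {"rx":0,"ry":0,"rz":0,"dx":0,"dy":0,"dz":0,"hand":-1},
    {"rx":0,"ry":0,"rz":0,"dx":0,"dy":0,"dz":0,"hand":-1},
    {"rx":0,"ry":0,"rz":0,"dx":0,"dy":0,"dz":0,"hand":-1},
    {"rx":0,"ry":0,"rz":0,"dx":0,"dy":0,"dz":0,"hand":-1},
    {"rx":0,"ry":0,"rz":0,"dx":0,"dy":0,"dz":0,"hand":-1},
    {"rx":0,"ry":0,"rz":0,"dx":0,"dy":0,"dz":0,"hand":-1},
    {"rx":0,"ry":0,"rz":0,"dx":0,"dy":0,"dz":0,"hand":-1},
    {"rx":0,"ry":0,"rz":0,"dx":0,"dy":0,"dz":0,"hand":-1},
  ],
)

```text
time_s: 7.95
tool_pos: [0.4944, 0.0392, 0.1521]
ee_rot: [0.002, 0.104, 0.995, -0.001]
ft_force: [-0.1, -4.2, 2.9]
gripper_width: 0.156
finger_force: 30.0
```

Run:
```python
from h import *
s=telemetry.get_state(); print(s["torque"],s["ft_force"],s["joints"].round(3)); print(pose().round(4))
```

```text
[-1.16420172 -0.13933055  0.00755583] [-0.05197414 -4.2306429   2.91050382] [-0.581  0.032  0.457  1.935 -0.012  1.175  1.244]
[[-0.9785  0.2062  0.0033  0.4944]
 [ 0.2062  0.9785 -0.0023  0.0392]
 [-0.0037 -0.0016 -1.      0.1521]
 [ 0.      0.      0.      1.    ]]
```

>>> arm_command(
  rows=[
    {"rx":0,"ry":0,"rz":-0.1,"dx":0,"dy":0,"dz":0,"hand":-1},
    {"rx":0,"ry":0,"rz":-0.1,"dx":0,"dy":0,"dz":0,"hand":-1},
    {"rx":0,"ry":0,"rz":-0.1,"dx":0,"dy":0,"dz":0,"hand":-1},
    {"rx":0,"ry":0,"rz":-0.1,"dx":0,"dy":0,"dz":0,"hand":-1},
    {"rx":0,"ry":0,"rz":-0.1,"dx":0,"dy":0,"dz":0,"hand":-1},
    {"rx":0,"ry":0,"rz":-0.1,"dx":0,"dy":0,"dz":0,"hand":-1},
    {"rx":0,"ry":0,"rz":-0.1,"dx":0,"dy":0,"dz":0,"hand":-1},
    {"rx":0,"ry":0,"rz":-0.1,"dx":0,"dy":0,"dz":0,"hand":-1},
    {"rx":0,"ry":0,"rz":-0.1,"dx":0,"dy":0,"dz":0,"hand":-1},
    {"rx":0,"ry":0,"rz":-0.1,"dx":0,"dy":0,"dz":0,"hand":-1},
  ],
)

```text
time_s: 8.95
tool_pos: [0.494, 0.0404, 0.1521]
ee_rot: [0.001, -0.388, 0.922, -0.001]
ft_force: [0.6, -3.2, 3.0]
gripper_width: 0.155
finger_force: 30.0
```

>>> arm_command(
  rows=[
    {"rx":0,"ry":0,"rz":-0.05,"dx":0,"dy":0,"dz":0,"hand":-1},
    {"rx":0,"ry":0,"rz":0,"dx":0,"dy":0,"dz":0,"hand":-1},
    {"rx":0,"ry":0,"rz":0,"dx":0,"dy":0,"dz":0,"hand":-1},
    {"rx":0,"ry":0,"rz":0,"dx":0,"dy":0,"dz":0,"hand":0.2},
    {"rx":0,"ry":0,"rz":0,"dx":0,"dy":0,"dz":0,"hand":0.2},
    {"rx":0,"ry":0,"rz":0,"dx":0,"dy":0,"dz":0,"hand":0.2},
    {"rx":0,"ry":0,"rz":0,"dx":0,"dy":0,"dz":0,"hand":0.2},
    {"rx":0,"ry":0,"rz":0,"dx":0,"dy":0,"dz":0,"hand":0.2},
    {"rx":0,"ry":0,"rz":0,"dx":0,"dy":0,"dz":0,"hand":0.2},
    {"rx":0,"ry":0,"rz":0,"dx":0,"dy":0,"dz":0,"hand":0.2},
  ],
)

```text
time_s: 9.95
tool_pos: [0.4929, 0.0417, 0.1505]
ee_rot: [-0.0, -0.41, 0.912, 0.0]
ft_force: [-0.8, -0.5, 0.3]
gripper_width: 0.586
finger_force: 0.0
```

Run:
```python
from h import *
s=telemetry.get_state(); print(s["torque"],s["ft_force"],s["joints"].round(3)); print(pose().round(4))
for c in("top","side"):
    imaging.camera(c)
    for t in("rotor_bushing","guide_bushing"):
        o=spotter.place_of(c,t)
        if o: print(c,t,o[0])
print(proj(P("top"),np.array([.51,.122,.072])),proj(P("side"),np.array([.51,.122,.072])))
```

```text
[ 0.08347707  0.03384574 -0.03375984] [-0.84991749 -0.51223547  0.27010948] [-0.563  0.034  0.436  1.936 -0.015  1.175  2.294]
[[-6.643e-01 -7.475e-01 -0.000e+00  4.929e-01]
 [-7.475e-01  6.643e-01  1.000e-04  4.170e-02]
 [-0.000e+00  1.000e-04 -1.000e+00  1.505e-01]
 [ 0.000e+00  0.000e+00  0.000e+00  1.000e+00]]
top guide_bushing {'at': [196.4, 214.0], 'conf': 0.89}
side rotor_bushing {'at': [185.4, 223.8], 'conf': 0.67}
side guide_bushing {'at': [168.6, 222.8], 'conf': 0.58}
[200.81052012 216.58154339] [186.42383841 222.50137887]
```

>>> arm_command(
  rows=[
    {"rx":0,"ry":0,"rz":0,"dx":0,"dy":0,"dz":-40,"hand":0.2},
    {"rx":0,"ry":0,"rz":0,"dx":0,"dy":0,"dz":-40,"hand":0.2},
    {"rx":0,"ry":0,"rz":0,"dx":0,"dy":0,"dz":-40,"hand":0.2},
    {"rx":0,"ry":0,"rz":0.14,"dx":0,"dy":0,"dz":-10,"hand":0.2},
    {"rx":0,"ry":0,"rz":0.14,"dx":0,"dy":0,"dz":-10,"hand":0.2},
    {"rx":0,"ry":0,"rz":0.14,"dx":0,"dy":0,"dz":-10,"hand":0.2},
    {"rx":0,"ry":0,"rz":0.14,"dx":0,"dy":0,"dz":0,"hand":0.2},
    {"rx":0,"ry":0,"rz":0.14,"dx":0,"dy":0,"dz":0,"hand":0.2},
    {"rx":0,"ry":0,"rz":0.14,"dx":0,"dy":0,"dz":0,"hand":0.2},
    {"rx":0,"ry":0,"rz":0.14,"dx":0,"dy":0,"dz":0,"hand":0.2},
  ],
)

```text
time_s: 11.25
tool_pos: [0.4929, 0.0416, 0.3006]
ee_rot: [0.0, 0.071, 0.997, 0.0]
ft_force: [-0.3, -0.4, 0.6]
gripper_width: 0.6
finger_force: 0.0
```

>>> arm_command(
  rows=[
    {"rx":0,"ry":0,"rz":0.14,"dx":0,"dy":0,"dz":0,"hand":0.2},
    {"rx":0,"ry":0,"rz":0.14,"dx":0,"dy":0,"dz":0,"hand":0.2},
    {"rx":0,"ry":0,"rz":0.14,"dx":0,"dy":0,"dz":0,"hand":0.2},
    {"rx":0,"ry":0,"rz":0.14,"dx":0,"dy":0,"dz":0,"hand":0.2},
    {"rx":0,"ry":0,"rz":0.14,"dx":0,"dy":0,"dz":0,"hand":0.2},
    {"rx":0,"ry":0,"rz":0.14,"dx":0,"dy":0,"dz":0,"hand":0.2},
    {"rx":0,"ry":0,"rz":0.14,"dx":0,"dy":0,"dz":0,"hand":0.2},
    {"rx":0,"ry":0,"rz":0.14,"dx":0,"dy":0,"dz":0,"hand":0.2},
    {"rx":0,"ry":0,"rz":0.14,"dx":0,"dy":0,"dz":0,"hand":0.2},
    {"rx":0,"ry":0,"rz":0.14,"dx":0,"dy":0,"dz":0,"hand":0.2},
  ],
)

```text
time_s: 12.25
tool_pos: [0.4929, 0.0416, 0.3005]
ee_rot: [-0.0, 0.697, 0.717, 0.0]
ft_force: [-0.3, -0.2, -0.3]
gripper_width: 0.595
finger_force: 0.0
```

>>> arm_command(
  rows=[
    {"rx":0,"ry":0,"rz":0,"dx":-30,"dy":4,"dz":0,"hand":0.2},
    {"rx":0,"ry":0,"rz":0,"dx":-30,"dy":4,"dz":0,"hand":0.2},
    {"rx":0,"ry":0,"rz":0,"dx":-30,"dy":4,"dz":0,"hand":0.2},
    {"rx":0,"ry":0,"rz":0,"dx":-30,"dy":4,"dz":0,"hand":0.2},
    {"rx":0,"ry":0,"rz":0,"dx":-30,"dy":4,"dz":0,"hand":0.2},
    {"rx":0,"ry":0,"rz":0,"dx":-30,"dy":4,"dz":0,"hand":0.2},
    {"rx":0,"ry":0,"rz":0,"dx":-30,"dy":4,"dz":0,"hand":0.2},
    {"rx":0,"ry":0,"rz":0,"dx":-30,"dy":4,"dz":0,"hand":0.2},
    {"rx":0,"ry":0,"rz":0,"dx":-30,"dy":4,"dz":0,"hand":0.2},
    {"rx":0,"ry":0,"rz":0,"dx":-30,"dy":4,"dz":0,"hand":0.2},
  ],
)

```text
time_s: 13.25
tool_pos: [0.5436, -0.2579, 0.3005]
ee_rot: [0.0, 0.694, 0.72, 0.0]
ft_force: [-0.1, 0.2, 0.4]
gripper_width: 0.606
finger_force: 0.0
```

>>> arm_command(
  rows=[
    {"rx":0,"ry":0,"rz":0,"dx":-30,"dy":5,"dz":0,"hand":0.2},
    {"rx":0,"ry":0,"rz":0,"dx":-30,"dy":5,"dz":0,"hand":0.2},
    {"rx":0,"ry":0,"rz":0,"dx":-30,"dy":5,"dz":0,"hand":0.2},
    {"rx":0,"ry":0,"rz":0,"dx":0,"dy":0,"dz":0,"hand":0.2},
    {"rx":0,"ry":0,"rz":0,"dx":0,"dy":0,"dz":0,"hand":0.2},
    {"rx":0,"ry":0,"rz":0,"dx":0,"dy":0,"dz":0,"hand":0.2},
    {"rx":0,"ry":0,"rz":0,"dx":0,"dy":0,"dz":0,"hand":0.2},
    {"rx":0,"ry":0,"rz":0,"dx":0,"dy":0,"dz":0,"hand":0.2},
    {"rx":0,"ry":0,"rz":0,"dx":0,"dy":0,"dz":0,"hand":0.2},
    {"rx":0,"ry":0,"rz":0,"dx":0,"dy":0,"dz":0,"hand":0.2},
  ],
)

```text
time_s: 14.25
tool_pos: [0.5616, -0.3458, 0.3008]
ee_rot: [0.0, 0.694, 0.72, 0.0]
ft_force: [-0.2, -0.7, -0.1]
gripper_width: 0.602
finger_force: 0.0
```

```bash
python3 look.py r1 rod rod_tip rod_stand
```

```text
[[-3.560e-02  9.994e-01  5.000e-04  5.616e-01]
 [ 9.994e-01  3.560e-02  2.000e-04 -3.458e-01]
 [ 2.000e-04  5.000e-04 -1.000e+00  3.008e-01]
 [ 0.000e+00  0.000e+00  0.000e+00  1.000e+00]]
rod [([117.3, 244.0], 0.69)]
rod_tip [([116.7, 241.9], 0.57)]
rod_stand [([117.2, 244.7], 0.88)]
```

View pics/r1.png

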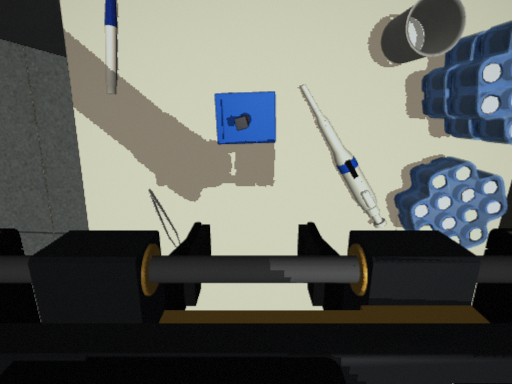

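The picture shows the blue stand at (117,245) with the rod's dark square top at about (122,242), turned relative to the image. The tweezers, pipette and marker are well clear. I take a second view for height and square angle.

>>> arm_command(
  rows=[
    {"rx":0,"ry":0,"rz":0,"dx":0,"dy":-20,"dz":0,"hand":0.2},
    {"rx":0,"ry":0,"rz":0,"dx":0,"dy":-20,"dz":0,"hand":0.2},
    {"rx":0,"ry":0,"rz":0,"dx":0,"dy":-20,"dz":0,"hand":0.2},
    {"rx":0,"ry":0,"rz":0,"dx":0,"dy":0,"dz":0,"hand":0.2},
    {"rx":0,"ry":0,"rz":0,"dx":0,"dy":0,"dz":0,"hand":0.2},
    {"rx":0,"ry":0,"rz":0,"dx":0,"dy":0,"dz":0,"hand":0.2},
    {"rx":0,"ry":0,"rz":0,"dx":0,"dy":0,"dz":0,"hand":0.2},
    {"rx":0,"ry":0,"rz":0,"dx":0,"dy":0,"dz":0,"hand":0.2},
    {"rx":0,"ry":0,"rz":0,"dx":0,"dy":0,"dz":0,"hand":0.2},
    {"rx":0,"ry":0,"rz":0,"dx":0,"dy":0,"dz":0,"hand":0.2},
  ],
)

```text
time_s: 15.45
tool_pos: [0.5017, -0.3483, 0.3004]
ee_rot: [-0.0, 0.695, 0.719, -0.0]
ft_force: [0.5, -0.2, 0.6]
gripper_width: 0.598
finger_force: 0.0
```

```bash
python3 look.py r2 rod rod_tip rod_stand
python3 - <<'E'
from h import *
import json
d=[json.load(open(f"r{i}.json")) for i in(1,2)]; Ps=[np.array(x["P"]) for x in d]
for t in d[0]["d"]:
    if t in d[1]["d"]: print(t,tri(Ps,[x["d"][t] for x in d]),[atz(p,x["d"][t],z).round(4) for p,x in zip(Ps,d) for z in [0 if t=="rod_stand" else .006]])
o=[]
for i in(1,2):
    im=cv2.imread(f"pics/r{i}.png"); p=Ps[i-1]
    r,c=map(int,proj(p,np.array([.556,-.278,.12])))
    cr=im[r-45:r+45,c-45:c+45]
    cr=cv2.resize(cr,(395,395),interpolation=cv2.INTER_CUBIC); cr=np.clip(cr.astype(float)*1.6,0,255).astype(np.uint8)
    print(i,"crop origin",r-45,c-45,"scale",395/90); o.append(cr)
cv2.imwrite("pics/crop2.png",np.hstack(o))
E
```

```text
[[-3.510e-02  9.994e-01 -3.000e-04  5.017e-01]
 [ 9.994e-01  3.510e-02 -0.000e+00 -3.483e-01]
 [-0.000e+00 -3.000e-04 -1.000e+00  3.004e-01]
 [ 0.000e+00  0.000e+00  0.000e+00  1.000e+00]]
rod [([115.5, 286.9], 0.67)]
rod_tip [([117.1, 283.1], 0.71)]
rod_stand []
rod (array([ 0.54552993, -0.28156916,  0.03721787]), [[-0.8, -0.0], [0.8, 0.0]]) [array([ 0.5446, -0.2834,  0.006 ]), array([ 0.5488, -0.281 ,  0.006 ])]
rod_tip (array([ 0.54195615, -0.28280422,  0.01920473]), [[0.3, -0.0], [-0.3, 0.0]]) [array([ 0.5414, -0.2827,  0.006 ]), array([ 0.5433, -0.2835,  0.006 ])]
1 crop origin 70 205 scale 4.388888888888889
2 crop origin 70 259 scale 4.388888888888889
```

View pics/crop2.png

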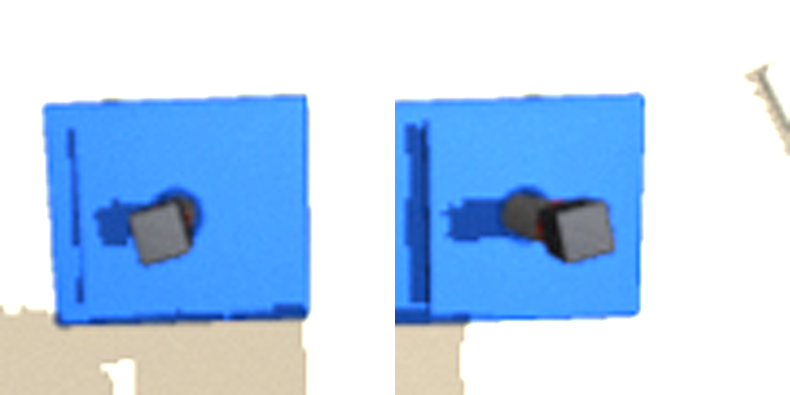

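The crop shows the rod's gray top face centred at about (123,242) in r1 and (123,302) in r2, turned about 15°. I refine by segmentation.

Run:
```python
from h import *
import json
cs=[];Ps=[]
for i,(r0,c0) in((1,(123,242)),(2,(123,302))):
    im=cv2.imread(f"pics/r{i}.png"); p=np.array(json.load(open(f"r{i}.json"))["P"]); Ps.append(p)
    s=8; w=im[r0-14:r0+14,c0-14:c0+14]; b=cv2.resize(w,None,fx=s,fy=s,interpolation=cv2.INTER_CUBIC).astype(int)
    g=b.max(2); sat=g-b.min(2); m=((sat<35)&(g>48)&(g<140)).astype(np.uint8)
    n,l,st,ce=cv2.connectedComponentsWithStats(cv2.morphologyEx(m,cv2.MORPH_OPEN,np.ones((9,9))))
    k=l[14*s,14*s]; mk=(l==k).astype(np.uint8)
    ct=max(cv2.findContours(mk,0,1)[0],key=cv2.contourArea)
    rect=cv2.minAreaRect(ct); print(i,"face grey",b[14*s,14*s],rect)
    box=cv2.boxPoints(rect); f=lambda x,y:[r0-14+(y+.5)/s-.5,c0-14+(x+.5)/s-.5]
    cs.append(f(*rect[0])); W=np.array([atz(p,f(*q),.166) for q in box])[:,:2]
    e=np.diff(np.vstack([W,W[:1]]),axis=0); print(" side mm",np.linalg.norm(e,axis=1)*1000," ang",np.degrees(np.arctan2(e[:,1],e[:,0]))%90)
print(cs,tri(Ps,cs),[atz(p,c,.166).round(4) for p,c in zip(Ps,cs)])
T=pose(); x=T[:3,0]; print("toolx yaw",np.degrees(np.arctan2(x[1],x[0])))
```

```text
1 face grey [81 76 76] ((107.01383972167969, 111.78923034667969), (100.89997100830078, 95.13109588623047), 70.55996704101562)
 side mm [11.63817164 12.0437026  11.76287856 12.08566378]  ang [20.9170114  21.74803395 21.1270661  21.15428382]
2 face grey [84 79 78] ((114.95169067382812, 109.13522338867188), (98.6816177368164, 91.47569274902344), 78.05582427978516)
 side mm [11.05178292 11.90811986 11.17096261 11.92763949]  ang [13.77731913 17.05847826 13.90951148 16.4799701 ]
[[122.53615379333496, 240.93922996520996], [122.20440292358398, 301.9314613342285]] (array([ 0.54673732, -0.2844035 ,  0.16522281]), [[-0.0, -0.0], [0.0, 0.0]]) [array([ 0.5468, -0.2844,  0.166 ]), array([ 0.5466, -0.2844,  0.166 ])]
toolx yaw 92.00279115634643
```

>>> arm_command(
  rows=[
    {"rx":0,"ry":0,"rz":0,"dx":12.5,"dy":9.4,"dz":0,"hand":0.2},
    {"rx":0,"ry":0,"rz":0,"dx":12.5,"dy":9.4,"dz":0,"hand":0.2},
    {"rx":0,"ry":0,"rz":0,"dx":12.5,"dy":9.4,"dz":0,"hand":0.2},
    {"rx":0,"ry":0,"rz":0,"dx":12.5,"dy":9.4,"dz":0,"hand":0.2},
    {"rx":0,"ry":0,"rz":0,"dx":12.3,"dy":9.6,"dz":0,"hand":0.2},
    {"rx":0,"ry":0,"rz":-0.14,"dx":0,"dy":0,"dz":20,"hand":0.2},
    {"rx":0,"ry":0,"rz":-0.14,"dx":0,"dy":0,"dz":20,"hand":0.2},
    {"rx":0,"ry":0,"rz":0,"dx":0,"dy":0,"dz":20,"hand":0.2},
    {"rx":0,"ry":0,"rz":0,"dx":0,"dy":0,"dz":0,"hand":0.2},
    {"rx":0,"ry":0,"rz":0,"dx":0,"dy":0,"dz":0,"hand":0.2},
  ],
)

```text
time_s: 16.65
tool_pos: [0.547, -0.2838, 0.2408]
ee_rot: [-0.0, 0.587, 0.809, -0.0]
ft_force: [-0.6, -0.7, 1.1]
gripper_width: 0.599
finger_force: 0.0
```

Run:
```python
from h import *
T=pose(); d=T[:3,:3].T@(np.array([.5467,-.2844,.132])-T[:3,3])*1000; print(d.round(1)); print(T.round(4)); print(telemetry.get_state()["joints"].round(2))
```

```text
[ -0.5  -0.4 108.8]
[[-3.101e-01  9.507e-01 -2.000e-04  5.470e-01]
 [ 9.507e-01  3.101e-01  1.000e-04 -2.838e-01]
 [ 1.000e-04 -2.000e-04 -1.000e+00  2.408e-01]
 [ 0.000e+00  0.000e+00  0.000e+00  1.000e+00]]
[-0.09  0.27  0.64  1.53 -0.16  1.39  0.88]
```

>>> arm_command(
  rows=[
    {"rx":0,"ry":0,"rz":0,"dx":-0.5,"dy":-0.4,"dz":20,"hand":0.2},
    {"rx":0,"ry":0,"rz":0,"dx":0,"dy":0,"dz":20,"hand":0.2},
    {"rx":0,"ry":0,"rz":0,"dx":0,"dy":0,"dz":20,"hand":0.2},
    {"rx":0,"ry":0,"rz":0,"dx":0,"dy":0,"dz":20,"hand":0.2},
    {"rx":0,"ry":0,"rz":0,"dx":0,"dy":0,"dz":20,"hand":0.2},
    {"rx":0,"ry":0,"rz":0,"dx":0,"dy":0,"dz":9,"hand":0.2},
    {"rx":0,"ry":0,"rz":0,"dx":0,"dy":0,"dz":0,"hand":0.2},
    {"rx":0,"ry":0,"rz":0,"dx":0,"dy":0,"dz":0,"hand":-1},
    {"rx":0,"ry":0,"rz":0,"dx":0,"dy":0,"dz":0,"hand":-1},
    {"rx":0,"ry":0,"rz":0,"dx":0,"dy":0,"dz":0,"hand":-1},
  ],
)

```text
time_s: 17.65
tool_pos: [0.547, -0.2854, 0.1327]
ee_rot: [0.001, 0.587, 0.809, 0.0]
ft_force: [-0.1, 0.2, -0.3]
gripper_width: 0.411
finger_force: 0.0
```

>>> arm_command(
  rows=[
    {"rx":0,"ry":0,"rz":0,"dx":0,"dy":0,"dz":0,"hand":-1},
    {"rx":0,"ry":0,"rz":0,"dx":0,"dy":0,"dz":0,"hand":-1},
    {"rx":0,"ry":0,"rz":0,"dx":0,"dy":0,"dz":0,"hand":-1},
    {"rx":0,"ry":0,"rz":0,"dx":0,"dy":0,"dz":0,"hand":-1},
    {"rx":0,"ry":0,"rz":0,"dx":0,"dy":0,"dz":0,"hand":-1},
    {"rx":0,"ry":0,"rz":0,"dx":0,"dy":0,"dz":0,"hand":-1},
    {"rx":0,"ry":0,"rz":0,"dx":0,"dy":0,"dz":0,"hand":-1},
    {"rx":0,"ry":0,"rz":0,"dx":0,"dy":0,"dz":0,"hand":-1},
    {"rx":0,"ry":0,"rz":0,"dx":0,"dy":0,"dz":0,"hand":-1},
    {"rx":0,"ry":0,"rz":0,"dx":0,"dy":0,"dz":0,"hand":-1},
  ],
)

```text
time_s: 18.65
tool_pos: [0.5465, -0.285, 0.1317]
ee_rot: [0.0, 0.587, 0.809, 0.0]
ft_force: [0.9, -0.4, 1.1]
gripper_width: 0.133
finger_force: 30.0
```

Run:
```python
from h import *
s=telemetry.get_state(); print(s["torque"].round(2),s["ft_force"].round(1),s["gripper_width"],s["finger_force"]); print(pose().round(4))
```

```text
[-0.04 -0.13  0.  ] [ 0.9 -0.4  1.1] 0.13313889504059476 30.000096573494375
[[-3.099e-01  9.508e-01  4.000e-04  5.465e-01]
 [ 9.508e-01  3.099e-01  0.000e+00 -2.850e-01]
 [-1.000e-04  3.000e-04 -1.000e+00  1.317e-01]
 [ 0.000e+00  0.000e+00  0.000e+00  1.000e+00]]
```

>>> arm_command(
  rows=[
    {"rx":0,"ry":0,"rz":0,"dx":0,"dy":0,"dz":-15,"hand":-1},
    {"rx":0,"ry":0,"rz":0,"dx":0,"dy":0,"dz":-20,"hand":-1},
    {"rx":0,"ry":0,"rz":0,"dx":0,"dy":0,"dz":-20,"hand":-1},
    {"rx":0,"ry":0,"rz":0,"dx":0,"dy":0,"dz":-20,"hand":-1},
    {"rx":0,"ry":0,"rz":0,"dx":0,"dy":0,"dz":-20,"hand":-1},
    {"rx":0,"ry":0,"rz":0,"dx":0,"dy":0,"dz":-20,"hand":-1},
    {"rx":0,"ry":0,"rz":0,"dx":0,"dy":0,"dz":-25,"hand":-1},
    {"rx":0,"ry":0,"rz":0,"dx":0,"dy":0,"dz":-25,"hand":-1},
    {"rx":0,"ry":0,"rz":0,"dx":0,"dy":0,"dz":-20,"hand":-1},
    {"rx":0,"ry":0,"rz":0,"dx":0,"dy":0,"dz":-15,"hand":-1},
  ],
)

```text
time_s: 19.65
tool_pos: [0.5461, -0.2854, 0.3338]
ee_rot: [0.001, 0.588, 0.809, 0.0]
ft_force: [-0.2, -0.5, -1.2]
gripper_width: 0.135
finger_force: 30.0
```

>>> arm_command(
  rows=[
    {"rx":0,"ry":0,"rz":0,"dx":28,"dy":6.5,"dz":0,"hand":-1},
    {"rx":0,"ry":0,"rz":0,"dx":28,"dy":6.5,"dz":0,"hand":-1},
    {"rx":0,"ry":0,"rz":0,"dx":28,"dy":6.5,"dz":0,"hand":-1},
    {"rx":0,"ry":0,"rz":0,"dx":28,"dy":6.5,"dz":0,"hand":-1},
    {"rx":0,"ry":0,"rz":0,"dx":28,"dy":6.5,"dz":0,"hand":-1},
    {"rx":0,"ry":0,"rz":0,"dx":28,"dy":6.5,"dz":0,"hand":-1},
    {"rx":0,"ry":0,"rz":0,"dx":28,"dy":6.5,"dz":0,"hand":-1},
    {"rx":0,"ry":0,"rz":0,"dx":28,"dy":6.5,"dz":0,"hand":-1},
    {"rx":0,"ry":0,"rz":0,"dx":28,"dy":6.5,"dz":0,"hand":-1},
    {"rx":0,"ry":0,"rz":0,"dx":28,"dy":6.5,"dz":0,"hand":-1},
  ],
)

```text
time_s: 20.65
tool_pos: [0.5207, 0.0022, 0.3319]
ee_rot: [-0.0, 0.588, 0.809, -0.0]
ft_force: [0.4, -0.0, -1.5]
gripper_width: 0.135
finger_force: 30.0
```

>>> arm_command(
  rows=[
    {"rx":0,"ry":0,"rz":0,"dx":28,"dy":6.5,"dz":0,"hand":-1},
    {"rx":0,"ry":0,"rz":0,"dx":28,"dy":6.5,"dz":0,"hand":-1},
    {"rx":0,"ry":0,"rz":0,"dx":28,"dy":6.5,"dz":0,"hand":-1},
    {"rx":0,"ry":0,"rz":0,"dx":28,"dy":6.5,"dz":0,"hand":-1},
    {"rx":0,"ry":0,"rz":0,"dx":0,"dy":0,"dz":0,"hand":-1},
    {"rx":0,"ry":0,"rz":0,"dx":0,"dy":0,"dz":10,"hand":-1},
    {"rx":0,"ry":0,"rz":0,"dx":0,"dy":0,"dz":20,"hand":-1},
    {"rx":0,"ry":0,"rz":0,"dx":0,"dy":0,"dz":10,"hand":-1},
    {"rx":0,"ry":0,"rz":0,"dx":0,"dy":0,"dz":0,"hand":-1},
    {"rx":0,"ry":0,"rz":0,"dx":0,"dy":0,"dz":0,"hand":-1},
  ],
)

```text
time_s: 21.65
tool_pos: [0.5115, 0.1151, 0.2917]
ee_rot: [0.0, 0.588, 0.809, -0.0]
ft_force: [0.0, -1.1, -1.2]
gripper_width: 0.131
finger_force: 30.0
```

```bash
python3 look.py g1 guide_bushing rod_tip rotor_bushing knob
python3 - <<'E'
from h import *
import json
p=np.array(json.load(open("g1.json"))["P"]); T=pose()
tip=T[:3,3]+T[:3,2]*.126; print("tip",tip,proj(p,tip)); 
im=cv2.imread("pics/g1.png"); r,c=map(int,proj(p,np.array([.51,.122,.138])))
cr=cv2.resize(im[r-60:r+60,c-70:c+70],None,fx=5,fy=5,interpolation=cv2.INTER_CUBIC); cv2.imwrite("pics/g1c.png",cr); print("origin",r-60,c-70)
E
```

```text
[[-3.086e-01  9.512e-01 -0.000e+00  5.115e-01]
 [ 9.512e-01  3.086e-01 -1.000e-04  1.151e-01]
 [-1.000e-04 -1.000e-04 -1.000e+00  2.917e-01]
 [ 0.000e+00  0.000e+00  0.000e+00  1.000e+00]]
guide_bushing [([174.4, 253.7], 0.97)]
rod_tip [([186.8, 252.1], 0.83)]
rotor_bushing [([163.2, 253.2], 0.69)]
knob [([244.2, 217.2], 0.8)]
guide_bushing [0.5095 0.1205 0.138 ]
rotor_bushing [0.5087 0.121  0.072 ]
knob [0.4942 0.0401 0.163 ]
tip [0.51190559 0.11593141 0.1663001 ] [185.30098251 254.49708556]
origin 113 184
```

View pics/g1c.png

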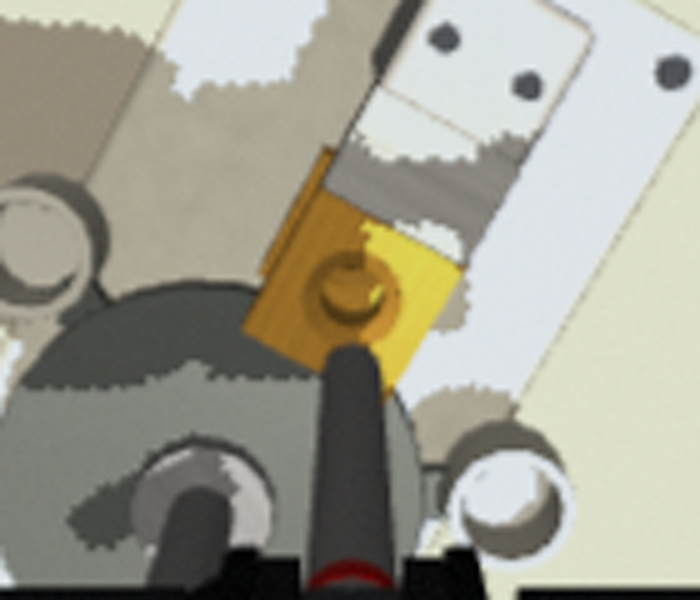

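The crop shows the rod's lower end at crop (352,358), straight above the bushing and 6 mm short of the mouth at (352,298) along tool +x. The rotor bushing peeks out directly beneath the arm's. I correct, lower to about 8 mm over the mouth and check once more.

>>> arm_command(
  rows=[
    {"rx":0,"ry":0,"rz":0,"dx":3.1,"dy":0,"dz":0,"hand":-1},
    {"rx":0,"ry":0,"rz":0,"dx":3.1,"dy":0,"dz":0,"hand":-1},
    {"rx":0,"ry":0,"rz":0,"dx":0,"dy":0,"dz":7,"hand":-1},
    {"rx":0,"ry":0,"rz":0,"dx":0,"dy":0,"dz":7,"hand":-1},
    {"rx":0,"ry":0,"rz":0,"dx":0,"dy":0,"dz":6,"hand":-1},
    {"rx":0,"ry":0,"rz":0,"dx":0,"dy":0,"dz":0,"hand":-1},
    {"rx":0,"ry":0,"rz":0,"dx":0,"dy":0,"dz":0,"hand":-1},
    {"rx":0,"ry":0,"rz":0,"dx":0,"dy":0,"dz":0,"hand":-1},
    {"rx":0,"ry":0,"rz":0,"dx":0,"dy":0,"dz":0,"hand":-1},
    {"rx":0,"ry":0,"rz":0,"dx":0,"dy":0,"dz":0,"hand":-1},
  ],
)

```text
time_s: 22.9
tool_pos: [0.5096, 0.1218, 0.2718]
ee_rot: [0.0, 0.587, 0.809, 0.0]
ft_force: [0.2, 0.3, -0.5]
gripper_width: 0.133
finger_force: 30.0
```

```bash
python3 look.py g2 guide_bushing rod_tip
python3 - <<'E'
from h import *
import json
p=np.array(json.load(open("g2.json"))["P"]); T=pose()
tip=T[:3,3]+T[:3,2]*.126; print("tip",tip,proj(p,tip)); 
im=cv2.imread("pics/g2.png"); r,c=map(int,proj(p,np.array([.51,.122,.138])))
cr=cv2.resize(im[r-35:r+35,c-40:c+40],None,fx=8,fy=8,interpolation=cv2.INTER_CUBIC).copy()
print("origin",r-35,c-40)
t=np.linspace(0,6.283,60)
def ring(x,y,z,rad,col):
    q=[proj(p,np.array([x+rad*np.cos(a),y+rad*np.sin(a),z])) for a in t]
    cv2.polylines(cr,[np.array([[(v-c+40+.5)*8,(u-r+35+.5)*8] for u,v in q]).astype(np.int32)],True,col,1)
ring(*tip[:2],.138,.011,(0,0,255)); ring(*tip,.006,(0,255,0))
cv2.imwrite("pics/g2c.png",cr)
E
```

```text
[[-3.097e-01  9.508e-01  5.000e-04  5.096e-01]
 [ 9.508e-01  3.097e-01  3.000e-04  1.218e-01]
 [ 1.000e-04  6.000e-04 -1.000e+00  2.718e-01]
 [ 0.000e+00  0.000e+00  0.000e+00  1.000e+00]]
guide_bushing [([182.4, 255.3], 0.79)]
rod_tip [([187.2, 254.1], 0.86)]
guide_bushing [0.5106 0.1239 0.138 ]
tip [0.50956421 0.12181052 0.14568256] [185.7627631  253.71404501]
origin 148 214
```

View pics/g2c.png

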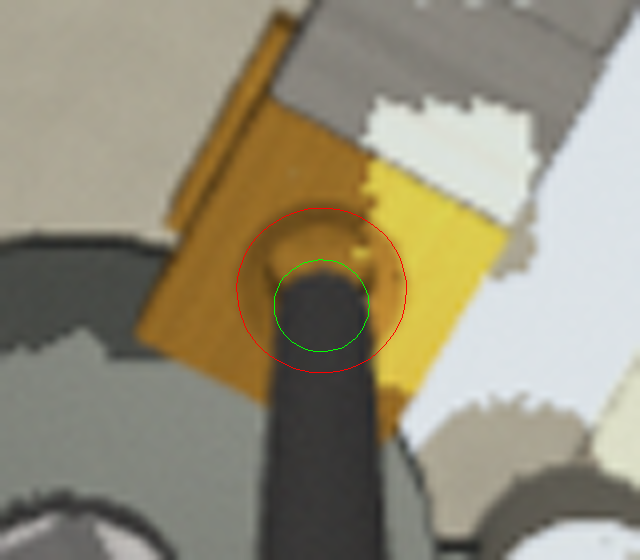

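The last picture shows the rod end centred over the mouth, slightly short: the mouth is about 1.5–2 mm further along tool +x and about 0.8 mm along +y, which the network confirms. I correct and lower gently, watching the force.

>>> arm_command(
  rows=[
    {"rx":0,"ry":0,"rz":0,"dx":1.8,"dy":0.9,"dz":0,"hand":-1},
    {"rx":0,"ry":0,"rz":0,"dx":0,"dy":0,"dz":2,"hand":-1},
    {"rx":0,"ry":0,"rz":0,"dx":0,"dy":0,"dz":2,"hand":-1},
    {"rx":0,"ry":0,"rz":0,"dx":0,"dy":0,"dz":2,"hand":-1},
    {"rx":0,"ry":0,"rz":0,"dx":0,"dy":0,"dz":2,"hand":-1},
    {"rx":0,"ry":0,"rz":0,"dx":0,"dy":0,"dz":2,"hand":-1},
    {"rx":0,"ry":0,"rz":0,"dx":0,"dy":0,"dz":2,"hand":-1},
    {"rx":0,"ry":0,"rz":0,"dx":0,"dy":0,"dz":2,"hand":-1},
    {"rx":0,"ry":0,"rz":0,"dx":0,"dy":0,"dz":0,"hand":-1},
    {"rx":0,"ry":0,"rz":0,"dx":0,"dy":0,"dz":0,"hand":-1},
  ],
)

```text
time_s: 24.05
tool_pos: [0.5097, 0.1237, 0.2575]
ee_rot: [-0.0, 0.587, 0.809, -0.0]
ft_force: [-0.5, -0.5, -1.7]
gripper_width: 0.132
finger_force: 30.0
```

>>> arm_command(
  rows=[
    {"rx":0,"ry":0,"rz":0,"dx":0,"dy":0,"dz":3,"hand":-1},
    {"rx":0,"ry":0,"rz":0,"dx":0,"dy":0,"dz":3,"hand":-1},
    {"rx":0,"ry":0,"rz":0,"dx":0,"dy":0,"dz":3,"hand":-1},
    {"rx":0,"ry":0,"rz":0,"dx":0,"dy":0,"dz":3,"hand":-1},
    {"rx":0,"ry":0,"rz":0,"dx":0,"dy":0,"dz":3,"hand":-1},
    {"rx":0,"ry":0,"rz":0,"dx":0,"dy":0,"dz":3,"hand":-1},
    {"rx":0,"ry":0,"rz":0,"dx":0,"dy":0,"dz":3,"hand":-1},
    {"rx":0,"ry":0,"rz":0,"dx":0,"dy":0,"dz":3,"hand":-1},
    {"rx":0,"ry":0,"rz":0,"dx":0,"dy":0,"dz":0,"hand":-1},
    {"rx":0,"ry":0,"rz":0,"dx":0,"dy":0,"dz":0,"hand":-1},
  ],
)

```text
time_s: 25.05
tool_pos: [0.5097, 0.1238, 0.2335]
ee_rot: [-0.0, 0.587, 0.809, -0.0]
ft_force: [-0.1, 0.3, -1.1]
gripper_width: 0.133
finger_force: 30.0
```

Free of force. The tip is at about 0.1075; I continue to just above the rotor bushing and then into it.

>>> arm_command(
  rows=[
    {"rx":0,"ry":0,"rz":0,"dx":0,"dy":0,"dz":5,"hand":-1},
    {"rx":0,"ry":0,"rz":0,"dx":0,"dy":0,"dz":5,"hand":-1},
    {"rx":0,"ry":0,"rz":0,"dx":0,"dy":0,"dz":5,"hand":-1},
    {"rx":0,"ry":0,"rz":0,"dx":0,"dy":0,"dz":5,"hand":-1},
    {"rx":0,"ry":0,"rz":0,"dx":0,"dy":0,"dz":5,"hand":-1},
    {"rx":0,"ry":0,"rz":0,"dx":0,"dy":0,"dz":5,"hand":-1},
    {"rx":0,"ry":0,"rz":0,"dx":0,"dy":0,"dz":3,"hand":-1},
    {"rx":0,"ry":0,"rz":0,"dx":0,"dy":0,"dz":3,"hand":-1},
    {"rx":0,"ry":0,"rz":0,"dx":0,"dy":0,"dz":3,"hand":-1},
    {"rx":0,"ry":0,"rz":0,"dx":0,"dy":0,"dz":0,"hand":-1},
  ],
)

```text
time_s: 26.05
tool_pos: [0.5096, 0.1239, 0.1942]
ee_rot: [-0.0, 0.587, 0.809, -0.0]
ft_force: [-0.5, -0.5, -0.5]
gripper_width: 0.139
finger_force: 30.0
```

>>> arm_command(
  rows=[
    {"rx":0,"ry":0,"rz":0,"dx":0,"dy":0,"dz":4,"hand":-1},
    {"rx":0,"ry":0,"rz":0,"dx":0,"dy":0,"dz":4,"hand":-1},
    {"rx":0,"ry":0,"rz":0,"dx":0,"dy":0,"dz":4,"hand":-1},
    {"rx":0,"ry":0,"rz":0,"dx":0,"dy":0,"dz":4,"hand":-1},
    {"rx":0,"ry":0,"rz":0,"dx":0,"dy":0,"dz":4,"hand":-1},
    {"rx":0,"ry":0,"rz":0,"dx":0,"dy":0,"dz":4,"hand":-1},
    {"rx":0,"ry":0,"rz":0,"dx":0,"dy":0,"dz":4,"hand":-1},
    {"rx":0,"ry":0,"rz":0,"dx":0,"dy":0,"dz":4,"hand":-1},
    {"rx":0,"ry":0,"rz":0,"dx":0,"dy":0,"dz":2,"hand":-1},
    {"rx":0,"ry":0,"rz":0,"dx":0,"dy":0,"dz":0,"hand":-1},
  ],
)

```text
time_s: 27.05
tool_pos: [0.5096, 0.1238, 0.1602]
ee_rot: [-0.0, 0.587, 0.809, -0.0]
ft_force: [-0.1, -0.5, -1.4]
gripper_width: 0.135
finger_force: 30.0
```

>>> arm_command(
  rows=[
    {"rx":0,"ry":0,"rz":0,"dx":0,"dy":0,"dz":0,"hand":-1},
    {"rx":0,"ry":0,"rz":0,"dx":0,"dy":0,"dz":0,"hand":-1},
    {"rx":0,"ry":0,"rz":0,"dx":0,"dy":0,"dz":0,"hand":-1},
    {"rx":0,"ry":0,"rz":0,"dx":0,"dy":0,"dz":0,"hand":-1},
    {"rx":0,"ry":0,"rz":0,"dx":0,"dy":0,"dz":0,"hand":-1},
    {"rx":0,"ry":0,"rz":0,"dx":0,"dy":0,"dz":0,"hand":-1},
    {"rx":0,"ry":0,"rz":0,"dx":0,"dy":0,"dz":0,"hand":-1},
    {"rx":0,"ry":0,"rz":0,"dx":0,"dy":0,"dz":0,"hand":-1},
    {"rx":0,"ry":0,"rz":0,"dx":0,"dy":0,"dz":0,"hand":-1},
    {"rx":0,"ry":0,"rz":0,"dx":0,"dy":0,"dz":0,"hand":-1},
  ],
)

```text
time_s: 28.05
tool_pos: [0.5098, 0.1238, 0.1606]
ee_rot: [0.0, 0.587, 0.809, 0.0]
ft_force: [-0.3, -0.3, -0.2]
gripper_width: 0.133
finger_force: 30.0
```

Run:
```python
from h import *
s=telemetry.get_state(); print(s["torque"].round(2),s["ft_force"].round(1),s["gripper_width"],s["finger_force"]); print(pose().round(4))
c="side"; imaging.camera(c)
for t in("rotor_bushing","rod_tip","rod"): print(t,[(np.round(x["at"],1).tolist(),round(x["conf"],2)) for x in spotter.place_of(c,t)[:2]])
for z in(.034,.072): print(z,proj(P(c),np.array([.51,.123,z])).round(1))
```

```text
[-0.27  0.15  0.02] [-0.3 -0.3 -0.2] 0.1331157042460428 29.999852911569178
[[-3.099e-01  9.508e-01  2.000e-04  5.098e-01]
 [ 9.508e-01  3.099e-01  1.000e-04  1.238e-01]
 [ 0.000e+00  2.000e-04 -1.000e+00  1.606e-01]
 [ 0.000e+00  0.000e+00  0.000e+00  1.000e+00]]
rotor_bushing [([185.6, 222.4], 0.91)]
rod_tip [([195.0, 222.9], 0.59), ([194.4, 221.5], 0.41)]
rod [([194.1, 223.2], 0.61), ([221.4, 328.5], 0.46)]
0.034 [195.6 222.9]
0.072 [186.3 222.4]
```

```bash
python3 -c "
from cell import arm
print(arm.sign_off())"
```

```text
the job is handed in; nothing more can be done
None
```

I turned the carousel one station counter-clockwise and handed the job in with the gripper holding the rod upright through both bushings. By the arm's pose and the side camera, its lower end is about 34 mm over the bench, 16 mm below the carousel bushing and 22 mm clear of the base plate; the hand-in call gave no verdict.

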